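# Pulse the coffee grinder by its bayonet lid

### The arm

A 6-joint arm with a two-finger parallel gripper is mounted at the origin on a cart in front of the work surface, level with it; the furniture and walls round the work are solid. World frame = base frame: x ahead of the robot, y to its left, z up, the work surface at z = 0. Lengths are in m, angles in rad, forces in N, time in s.
With the tool pointing down it reaches from about 0.3 to 0.875 m from the base axis. Payload 6.4 kg.
Tool frame: the origin (TCP) lies midway between the tips of the shut fingers; the grasp point (between the pads) lies 19 mm behind it; z points along the fingers, y is the line along which they close (so a half turn about z gives the same grasp; the last joint's range is limited). The gripper opens to 85 mm and grips with 20 to 120 N. Pads are 22 mm wide; open, the fingers measure 114 mm over their backs; the gripper's body (76 mm by 85 mm) begins 54 mm behind the grasp point. The pads swing forward as they close: fully open they stand 13 mm farther back than shut.
Start: joints at [-1.442, 0.181, 1.607, -0, 1.354, -0.206], TCP at [0.189, -0.543, 0.231] pointing down, gripper open.
Joint ranges: [-2.99, 2.99], [-0.89, 2.07], [0.3, 2.58], [-1.14, 4.28], [0, 2.63], [-3.12, 3.12]. Speed limits (rad/s): [2.57, 2.57, 3.01, 3.14, 3.14, 3.14].

### API

Orientations are given as a unit quaternion [w, x, y, z].
In Python, from bench import ctrl gives the robot as it stands. The module is installed in compiled form; this text tells all that it offers.
- The arm moves only by the tool move_arm, never from a script. Its argument "plan" is one flat list of numbers, 6 for each row, row after row: the shift along the world's x, y, z in units of 50 mm (1.0 is 50 mm), then the turn, a rotation vector about the world's x, y, z in rad. A call has 1 to 10 rows; each row is the pose to reach, as a shift and turn from the pose commanded when the call began; what a row does not reach only later rows make up. A row lasts 1/8 s, in which the tool goes at most 62.5 mm and 10.7 degrees, less where a joint would pass 70% of its speed; a pose out of reach is approached as far as the arm can. A call with a gripper value outside its range is refused whole. "grip" is the finger opening in mm, from 0 to 85.4, set as the call begins (left out, the last holds). The fingers move at their own pace and stop on an object; the grip force is fixed at half the most. Time passes only in rows, so rows that repeat a pose let the fingers close. It gives the time, the measured TCP pose, the force, the opening and the grip force at its end, in the units of the state.
- ctrl.get_obs(): the state, without advancing time (a new reading comes with each control period).
- ctrl.camera(name): name is "side" or "top" or "wrist"; returns a dict with "pixels" (400x640x3 uint8, red, green, blue), "fx", "fy", "cx", "cy" (pixels), "origin" and "attitude" of the camera in the world. Camera axes: x right, y down, z forward; pixel columns grow to the right and rows downward; lengths in m; the calibration is good to about 2 mm. A picture is of the moment at which its call begins. There is no depth.
- ctrl.hand_in(): hands the job in; it is judged then, once.
The state is a dict: "time_s": time; "q": joint angles; "dq": joint speeds; "joint_efforts": joint torques, N m; "eef_pos": TCP position; "eef_rot": TCP orientation; "wrist_force": force on the tool from outside, world axes, zero at the start; "torque": the same for the moment, N m; "opening": opening from 0.0 (shut) to 1.0 (fully open); "grasp_force": force on a finger pad.
Only numpy, scipy, OpenCV 4.12 (cv2) and the standard library are available. Lean on these libraries where they do the work, as an engineer would, in place of code of your own. Each camera call takes 0.05 s, during which the arm holds its last target. There are 200 camera calls.

### The job

The beans are in the coffee grinder. Fit its lid - the lugs go down through the two notches of the collar - then turn it clockwise against the spring to the orange pulse mark, halfway to the locking click, and finish while still holding it there: do not let go and do not turn it on into the lock. The lid is thin plastic, so grip it lightly and do not force it down, and leave everything else on the worktop where it stands.

Things in the scene. Friction and masses are not known exactly. Their poses are not given: they have to be found in the camera images.
- lid: Grinder lid, clear and black plastic, 90 g, 86 mm across, 62 mm tall, stands upright. Origin on its axis under the plug, z up. Plug 66 mm across, 20 mm deep; flange 86 mm across at z 20-25 mm; clear dome to z 34 mm; grip bar on top along x. A half turn makes no difference. Cracks if a finger squeezes over 25 N or if pressed on the grinder over 30 N; a grip of 8 to 15 N holds it.
- lid_bar (a point): point on the lid's axis in its grip bar, 48 mm above the lid's origin, axes as the lid. The bar is upright and straight: 66 mm long (x), 14 mm thick (y), flat sides free from 34 to 62 mm above the lid's origin. White pointer lines on the flange lie at both of its ends, over the lugs.
- lid_lug (a point): outer end of the lug on the lid's +x side, 38 mm from the axis, 4.5 mm above the lid's origin; its twin is on the -x side. Each lug is 14 mm wide and 5 mm high (2 to 7 mm above the origin).
- grinder: Coffee grinder stuck to the worktop by suction feet: round steel and black housing, 105 mm across, 100 mm tall, open on top, beans inside. Origin on its axis on the worktop, z up, x towards its notches (on the +x and -x sides). The lid goes in with its bar along this x, within 5 degrees; home when its flange lies on the collar, its origin 80 mm above the grinder's.
- grinder_mouth (a point): centre of the collar's top face, 100 mm above the worktop, axes as the grinder. Mouth 70 mm across; two notches 20 mm wide reach 40 mm from the axis. White rim dots mark them (lid on and off). Seated, the lid turns clockwise seen from above, its lugs under the collar: 10 degrees free, then against a return spring, 0.05 N m rising to 0.09 N m at the pulse mark.
- grinder_pulse (a point): same point, x axis turned to the orange bars on the rim (pulse), 35 degrees clockwise of the notches: the lid's bar must end along this x. Two red dots, 72 degrees clockwise of the notches, mark the lock: from about 48 degrees sprung balls resist more, and at about 70 the lid clicks into the lock.
- pulse_switch (a joint): turn of the sprung ring that the lugs push, rad: 0 at rest; when pushed it is the lid's clockwise angle from the notches minus 0.175. 0.436 at the pulse mark; over 0.97 the lid clicks into the lock.
- mug: orange mug, 101 mm tall, origin under its centre; leave it alone
- milk_carton: milk carton, 182 mm tall, origin under its centre; leave it alone
- spread_jar: squat dark jar with a green lid, 83 mm tall, origin under its centre; leave it alone
- spice_jar: small spice jar with a green lid, 98 mm tall, origin under its centre; leave it alone
- pepper_drum: black and white striped drum, 98 mm tall, origin under its centre; leave it alone
Not all that is in view belongs to the job. What is shaped like the lid but red or yellow is not meant.

How it is judged:
By the outcome, as a careful person would: the job done as asked, in the order asked, and still so for the second after the job is handed in, while the arm keeps its last pose, push and grip.
It also fails if it takes over 48 s, if anything falls off the work surface, if the arm or the gripper's body presses on something with over 40 N, if the wrist force passes 120 N, or if a joint passes its speed limit or range.

## Working session

There is one attempt and no reset: what is moved stays moved. The work goes in short steps, Python scripts to look and compute and a tool call to move; the robot and the scene stay as the last step left them, time stands still between calls to the robot, and variables do not carry over. Pictures are saved under pics/ and viewed, at most 10 in all, crops included, and the job is handed in when it is done.

Besides the shell and the picture viewer there is one more tool, called after "Emit:" as name(argument=value, ...), one argument or row to a line, values as JSON. move_arm: Moves the arm, as the interface text tells. Its arguments: {"type":"object","properties":{"plan":{"type":"array"},"grip":{"type":"number"}},"required":["plan"]}

```bash
mkdir -p pics
cat > h.py <<'E'
import numpy as np, cv2
from bench import ctrl
from scipy.spatial.transform import Rotation as R
def rot(a):
    a=np.array(a,float)
    return a if a.shape==(3,3) else R.from_quat([a[1],a[2],a[3],a[0]]).as_matrix()
def snap(n,f=None):
    c=ctrl.camera(n)
    if f: cv2.imwrite('pics/'+f,c['pixels'][:,:,::-1])
    return c
def ray(c,u,v,z):
    d=rot(c['attitude'])@np.array([(u-c['cx'])/c['fx'],(v-c['cy'])/c['fy'],1]); o=np.array(c['origin'])
    return o+d*(z-o[2])/d[2]
def proj(c,p):
    q=rot(c['attitude']).T@(np.array(p)-np.array(c['origin'])); return c['fx']*q[0]/q[2]+c['cx'],c['fy']*q[1]/q[2]+c['cy']
E
python3 - <<'E'
from h import *
a=snap('top','top.png');b=snap('side','side.png')
for c in(a,b):print(c['origin'],c['attitude'],c['fx'],c['cx'],c['cy'])
o=ctrl.get_obs();print(o['time_s'],o['eef_pos'],o['eef_rot'],o['opening'])
E
```

```text
[ 0.46407357 -0.14584562  1.22043337] [ 0.02329488 -0.70633518  0.7066075  -0.03540918] 375.5187101724432 318.1111081592651 190.82532202874322
[-0.42985058 -1.04936588  1.24512846] [-0.37674925  0.83042931 -0.37324893  0.17068217] 478.83340081723543 319.5600836296157 189.25794279015446
0.1 [ 0.18888272 -0.54258038  0.23047333] [-7.81102450e-04  9.86018943e-01  1.66631429e-01  3.52815971e-05] 0.999827956229638
```

View pics/top.png

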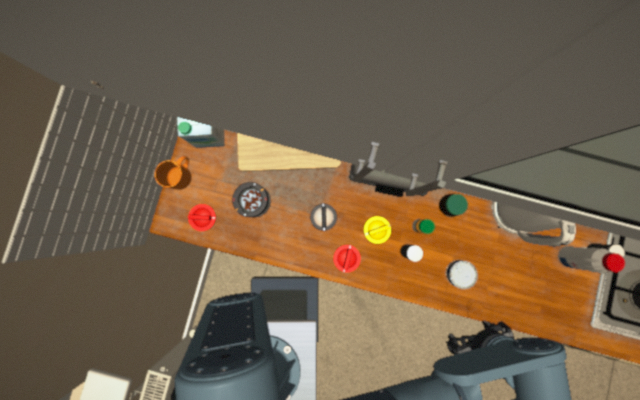

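View pics/side.png

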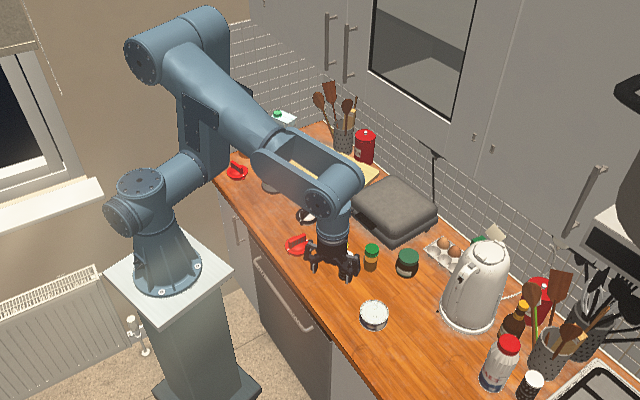

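The top view has four lid-shaped things: clear and black at (323,217), red at (202,217) and (347,258), yellow at (377,230). The clear/black one fits the description. The grinder with beans is at (251,200). I'll confirm this in an enlarged crop and measure.

Run:
```python
from h import *
c=snap('top');p=c['pixels'][:,:,::-1]
cv2.imwrite('pics/crop.png',cv2.resize(p[170:250,225:355],None,fx=6,fy=6,interpolation=cv2.INTER_CUBIC))
print('lid',ray(c,323,217,.05),'grinder',ray(c,251,200,.1))
```

```text
lid [ 0.47980299 -0.18109142  0.05      ] grinder [0.5298461 0.0348897 0.1      ]
```

View pics/crop.png

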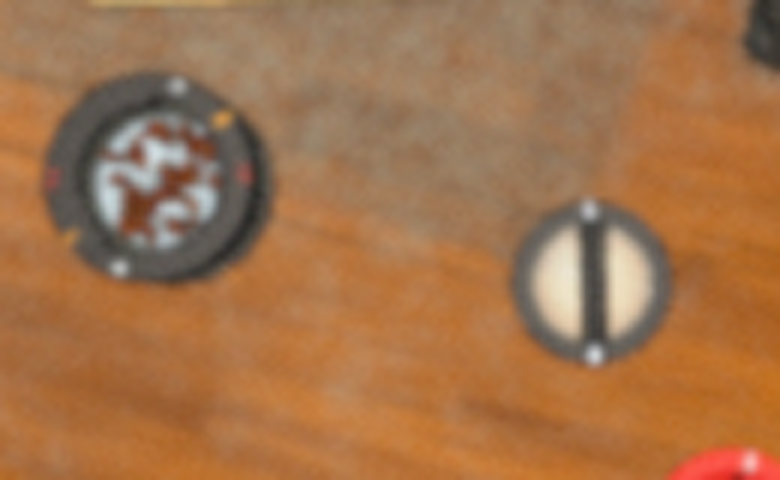

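Confirmed: the clear lid with the black bar is at crop (592,282), with its pointer lines at (590,210) and (595,355). The grinder's white dots are at (178,86)/(119,268), its orange bars at (222,119)/(70,238) and its red dots at (244,175)/(51,178).

Run:
```python
from h import *
c=snap('top')
f=lambda x,y,z: ray(c,(x+.5)/6-.5+225,(y+.5)/6-.5+170,z)
for n,a,b,z in(('lid',(590,210),(595,355),.025),('white',(178,86),(119,268),.1),('orange',(222,119),(70,238),.1)):
    A,B=f(*a,z),f(*b,z);d=A-B;print(n,(A+B)/2,np.degrees(np.arctan2(d[1],d[0])),np.hypot(*d[:2]))
```

```text
lid [ 0.48129606 -0.18290283  0.025     ] 1.8513183387306689 0.07665785904182897
white [0.53274334 0.03982891 0.1       ] -17.152137343808658 0.09474247653699713
orange [0.53191755 0.04100319 0.1       ] -51.505859549175995 0.09507869562843999
```

Emit:
move_arm(
  plan=[5.85,7.2,-0.6,0,0,-0.303,5.85,7.2,-0.6,0,0,-0.303,5.85,7.2,-0.6,0,0,-0.303,5.85,7.2,-0.6,0,0,-0.303,5.85,7.2,-0.6,0,0,-0.303,5.85,7.2,-0.6,0,0,-0.303,5.85,7.2,-0.6,0,0,-0.303,5.85,7.2,-0.6,0,0,-0.303,5.85,7.2,-0.6,0,0,-0.303,5.85,7.2,-0.6,0,0,-0.303],
  grip=45,
)

```text
time_s: 1.45
eef_pos: [0.4811, -0.1835, 0.2012]
eef_rot: [0.0, 1.0, 0.016, -0.0]
wrist_force: [0.7, -0.5, -0.1]
opening: 0.525
grasp_force: 0.0
```

Run:
```python
from h import *
c=snap('wrist','w1.png');o=ctrl.get_obs();print(o['time_s'],o['eef_pos'],o['eef_rot'],o['opening'],o['wrist_force'])
print(c['origin'],c['fx'],proj(c,[.481,-.183,.025]))
```

```text
1.5 [ 0.48094341 -0.18389376  0.20128141] [ 1.25323392e-04  9.99880462e-01  1.54604593e-02 -1.42131286e-04] 0.523574545581332 [ 0.31452687 -0.30896367 -0.51280302]
[ 0.55357144 -0.18179475  0.3426284 ] 333.5850464023762 (np.float64(319.5681210413194), np.float64(183.41813348749574))
```

View pics/w1.png

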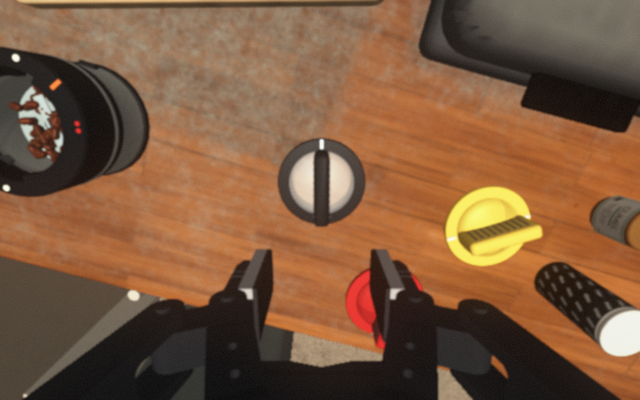

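The clear lid lies at (321,182) with its bar running vertically and its pointer line at (321,144). I'll fit the flange and bar for an exact pose.

Run:
```python
from h import *
c=snap('wrist');p=c['pixels'];g=p.max(2)
m=np.zeros_like(g);m[130:236,270:375]=(g[130:236,270:375]<85)*255
ct=max(cv2.findContours(m,cv2.RETR_EXTERNAL,cv2.CHAIN_APPROX_NONE)[0],key=cv2.contourArea)
e=cv2.fitEllipse(cv2.convexHull(ct));print(e,'flange',ray(c,*e[0],.025))
# bar: dark columns per row inside dome
P=[]
for v in range(160,208):
    r=np.where(g[v,300:344]<75)[0]+300
    r=r[(r>308)&(r<334)]
    if len(r):P.append((v,r.min(),r.max()))
print(P[::6])
# pointer
w=np.argwhere((p.min(2)[135:155,310:332]>150));print('ptr',w.mean(0)+[135,310],len(w));v,u=w.mean(0)+[135,310];print(ray(c,u,v,.025))
T=np.array(P)
for a in(165,175,185,195,204):
    k=T[T[:,0]==a]
    if len(k):print(a,ray(c,k[0,1:].mean(),a,.062))
```

```text
((320.6658935546875, 180.99925231933594), (84.81002807617188, 85.3902587890625), 148.18392944335938) flange [ 0.48333428 -0.18438153  0.025     ]
[(160, np.int64(314), np.int64(327)), (166, np.int64(314), np.int64(327)), (172, np.int64(314), np.int64(327)), (178, np.int64(314), np.int64(327)), (184, np.int64(315), np.int64(327)), (190, np.int64(314), np.int64(327)), (196, np.int64(314), np.int64(327)), (202, np.int64(314), np.int64(327))]
ptr [145.67857143 320.75      ] 56
[ 0.51738754 -0.18339418  0.025     ]
165 [ 0.50534471 -0.18355774  0.062     ]
175 [ 0.49673102 -0.18382637  0.062     ]
185 [ 0.48798114 -0.18453081  0.062     ]
195 [ 0.47905048 -0.18437777  0.062     ]
204 [ 0.47089031 -0.18463225  0.062     ]
```

Emit:
move_arm(
  plan=[0.03,0,-1,0,0,0,0.03,0,-2,0,0,0,0.03,0,-2.8,0,0,0,0.03,0,-3.22,0,0,0,0.03,0,-3.22,0,0,0,0.03,0,-3.22,0,0,0,0.03,0,-3.22,0,0,0],
  grip=35,
)

```text
time_s: 2.42
eef_pos: [0.4839, -0.184, 0.0418]
eef_rot: [0.001, 1.0, 0.016, 0.001]
wrist_force: [0.5, 0.4, 0.2]
opening: 0.409
grasp_force: 0.0
```

Emit:
move_arm(
  plan=[0,0,0,0,0,0,0,0,0,0,0,0,0,0,0,0,0,0,0,0,0,0,0,0],
  grip=17,
)

```text
time_s: 2.92
eef_pos: [0.4829, -0.183, 0.0403]
eef_rot: [-0.0, 1.0, 0.016, -0.0]
wrist_force: [-0.2, -0.4, -0.2]
opening: 0.197
grasp_force: 0.0
```

Emit:
move_arm(
  plan=[0,0,0,0,0,0,0,0,0,0,0,0,0,0,0,0,0,0],
  grip=14.5,
)

```text
time_s: 3.3
eef_pos: [0.483, -0.1832, 0.0403]
eef_rot: [0.0, 1.0, 0.016, -0.0]
wrist_force: [0.1, -1.2, 0.6]
opening: 0.17
grasp_force: 0.2
```

Emit:
move_arm(
  plan=[0,0,0,0,0,0,0,0,0,0,0,0,0,0,0,0,0,0],
  grip=13.5,
)

```text
time_s: 3.68
eef_pos: [0.483, -0.1831, 0.0403]
eef_rot: [-0.0, 1.0, 0.016, 0.0]
wrist_force: [-0.0, -0.0, -0.1]
opening: 0.158
grasp_force: 11.9
```

Emit:
move_arm(
  plan=[0,0,0.3,0,0,0,0,0,1.0,0,0,0,0,0,1.9,0,0,0,0.1,0.4,2.5,0,0,-0.08,0.2,1.0,2.6,0,0,-0.17,0.3,1.7,2.6,0,0,-0.26,0.4,2.2,2.6,0,0,-0.332,0.4,2.2,2.6,0,0,-0.332,0.4,2.2,2.6,0,0,-0.332,0.4,2.2,2.6,0,0,-0.332],
)

```text
time_s: 4.92
eef_pos: [0.5029, -0.0739, 0.1705]
eef_rot: [0.0, 0.989, -0.15, 0.0]
wrist_force: [0.4, -0.5, -1.4]
opening: 0.161
grasp_force: 11.9
```

Run:
```python
from h import *
c=snap('wrist','w2.png');o=ctrl.get_obs();print(o['time_s'],o['eef_pos'],o['eef_rot'],o['opening'],o['grasp_force'],o['wrist_force'],o['q'])
print(c['origin'],proj(c,[.532,.040,.1]))
```

```text
4.975 [ 0.50287374 -0.07394292  0.17042365] [ 9.83152276e-05  9.88699205e-01 -1.49912882e-01  1.72047242e-05] 0.16067807323547356 11.945833414793015 [ 0.44158535  0.46621948 -0.19838562] [-3.79764252e-01  9.69734056e-02  1.83150573e+00 -1.96079008e-04
  1.21303533e+00  1.49206105e+00]
[ 0.57213193 -0.09577372  0.31202389] (np.float64(146.40309709383064), np.float64(227.1205066735184))
```

View pics/w2.png

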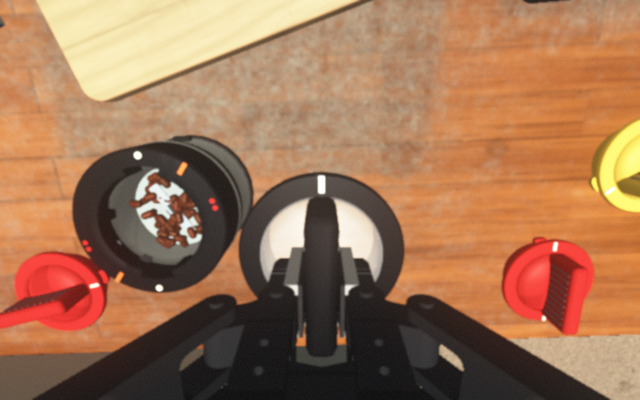

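The lid is held, with its pointer at (321,184). The grinder's white dots are near (138,155) and (159,288), and the orange bars near (182,168) and (118,277).

Run:
```python
from h import *
c=snap('wrist');p=c['pixels'].astype(int);o=ctrl.get_obs()
r,g,b=p[...,0],p[...,1],p[...,2]
def cen(m,u,v,h=9):
    a=np.argwhere(m[v-h:v+h,u-h:u+h]);return (a.mean(0)+[v-h,u-h])[::-1],len(a)
W=p.min(2)>140;O=(r>150)&(b<90)&(g>70)
def pair(n,m,a,b2,z=.1):
    A,k=cen(m,*a);B,l=cen(m,*b2);A=ray(c,*A,z);B=ray(c,*B,z);d=A-B
    print(n,k,l,(A+B)/2,np.degrees(np.arctan2(d[1],d[0])),np.hypot(*d[:2]))
pair('white',W,(138,155),(159,288));pair('orange',O,(182,168),(118,277))
zl=.025+o['eef_pos'][2]-.0403
q,k=cen(W,321,184,12);P=ray(c,*q,zl);print('ptr',q,k,P,'bar ang from tcp',np.degrees(np.arctan2(*(P-o['eef_pos'])[1::-1])),np.hypot(*(P-o['eef_pos'])[:2]))
m=((p.max(2)<95)*255).astype(np.uint8);m2=np.zeros_like(m);m2[165:250,230:415]=m[165:250,230:415]
# flange outer edge points: front arc
pts=[]
for v in range(176,250,3):
    s=np.where(m2[v,238:410])[0]+238
    if len(s):pts.append((s.min(),v));pts.append((s.max(),v))
e=cv2.fitEllipse(np.array(pts,np.float32));print(e,ray(c,*e[0],zl),o['eef_pos'],R.from_matrix(rot(o['eef_rot'])).as_euler('zyx',degrees=True))
```

```text
white 59 39 [0.53271824 0.03792898 0.1       ] -16.768003945948603 0.09493878701852064
orange 50 136 [0.53198139 0.0391654  0.1       ] -51.95705784149672 0.0974246667037234
ptr [321.16129032 183.89032258] 155 [ 0.53771185 -0.08533743  0.15502014] bar ang from tcp -18.254192702618532 0.03670788753283676
((320.39447021484375, 235.45970153808594), (135.98487854003906, 184.51473999023438), 126.14769744873047) [ 0.51239294 -0.077098    0.15502014] [ 0.50285125 -0.0738393   0.17032014] [ 1.72487038e+01 -5.44813848e-03  1.79995955e+02]
```

Emit:
move_arm(
  plan=[0.15,0.6,0,0,0,0,0.35,1.25,0,0,0,0,0.55,1.9,0,0,0,0,0.62,2.25,0,0,0,0.005,0.62,2.25,-0.2,0,0,0.005,0.62,2.25,-0.36,0,0,0.005,0.62,2.25,-0.36,0,0,0.005,0.62,2.25,-0.36,0,0,0.005],
)

```text
time_s: 6.02
eef_pos: [0.5339, 0.0386, 0.1522]
eef_rot: [0.0, 0.989, -0.148, -0.0]
wrist_force: [0.2, -0.4, -1.0]
opening: 0.16
grasp_force: 12.0
```

Run:
```python
from h import *
c=snap('wrist');p=c['pixels'];o=ctrl.get_obs();print(o['time_s'],o['eef_pos'],o['grasp_force'],o['wrist_force'])
t=snap('top')['pixels'][175:225,225:280]
cv2.imwrite('pics/w3.png',np.hstack([p[100:400,100:540],cv2.resize(t,(330,300),interpolation=cv2.INTER_CUBIC)])[:,:,::-1])
```

```text
6.075 [0.5340763  0.038806   0.15245084] 12.012085765600204 [ 0.02472159 -0.02737622 -1.32130328]
```

View pics/w3.png

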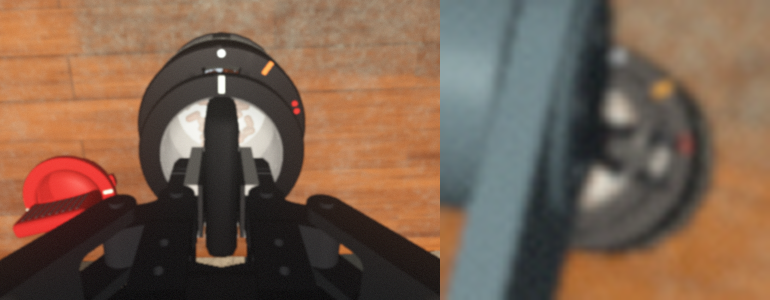

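The white rim dot is at full-image (321,153) and the lid pointer at (321,184). They line up, so I'll check the residual offset along the bar.

Run:
```python
from h import *
c=snap('wrist');p=c['pixels'].astype(int);o=ctrl.get_obs();r,g,b=p[...,0],p[...,1],p[...,2]
def cen(m,u,v,h=12):
    a=np.argwhere(m[v-h:v+h,u-h:u+h]);return (a.mean(0)+[v-h,u-h])[::-1],a.min(0)+[v-h,u-h],a.max(0)+[v-h,u-h]
W=p.min(2)>140
d,*_=cen(W,321,153);q,mn,mx=cen(W,321,184);og,*_=cen((r>150)&(b<90)&(g>70),368,168);print(d,q,mn,mx,og)
zl=.025+o['eef_pos'][2]-.0403
D=ray(c,*d,.1);Q=ray(c,*q,zl);G=ray(c,*og,.1)
Rt=rot(o['eef_rot']);t=lambda P:(Rt.T@(P-o['eef_pos']))[:2]*1000
print('tool mm: dot',t(D),'ptr',t(Q),'orange',t(G),'ptr ends',t(ray(c,q[0],mn[0],zl)),t(ray(c,q[0],mx[0],zl)))
```

```text
[321.54929577 153.15492958] [321.05343511 184.03053435] [175 318] [193 325] [367.39655172 168.37931034]
tool mm: dot [46.38555777  0.98621599] ptr [36.61550252  0.67662298] orange [37.46939244 27.9511612 ] ptr ends [41.0315124   0.67413717] [32.16050746  0.67913073]
```

Emit:
move_arm(
  plan=[0,0,-0.12,0,0,0,0,0,-0.2,0,0,0,0,0,-0.25,0,0,0,0,0,-0.28,0,0,0,0,0,-0.28,0,0,0],
)

```text
time_s: 6.8
eef_pos: [0.5339, 0.0395, 0.1382]
eef_rot: [-0.0, 0.989, -0.147, -0.0]
wrist_force: [-0.9, 0.4, -1.2]
opening: 0.163
grasp_force: 12.0
```

Emit:
move_arm(
  plan=[0,0,-0.07,0,0,0,0,0,-0.14,0,0,0,0,0,-0.2,0,0,0,0,0,-0.26,0,0,0,0,0,-0.26,0,0,0],
)

```text
time_s: 7.42
eef_pos: [0.5337, 0.0394, 0.1249]
eef_rot: [0.0, 0.989, -0.147, -0.0]
wrist_force: [0.0, -0.3, -0.3]
opening: 0.16
grasp_force: 12.0
```

Emit:
move_arm(
  plan=[0,0,-0.03,0,0,0,0,0,-0.06,0,0,0,0,0,-0.08,0,0,0,0,0,-0.08,0,0,0],
)

```text
time_s: 7.92
eef_pos: [0.5339, 0.0394, 0.1212]
eef_rot: [0.0, 0.989, -0.147, -0.0]
wrist_force: [-0.3, 0.3, -1.3]
opening: 0.162
grasp_force: 12.0
```

Emit:
move_arm(
  plan=[0,0,-0.015,0,0,0,0,0,-0.015,0,0,0],
)

```text
time_s: 8.18
eef_pos: [0.5339, 0.0394, 0.1205]
eef_rot: [-0.0, 0.989, -0.147, -0.0]
wrist_force: [-0.2, -0.2, -0.7]
opening: 0.163
grasp_force: 12.0
```

Emit:
move_arm(
  plan=[0,0,-0.01,0,0,0,0,0,-0.01,0,0,0,0,0,-0.01,0,0,0],
)

```text
time_s: 8.55
eef_pos: [0.5341, 0.0394, 0.1203]
eef_rot: [0.0, 0.989, -0.147, 0.0]
wrist_force: [-1.1, -0.6, 1.4]
opening: 0.159
grasp_force: 12.3
```

Emit:
move_arm(
  plan=[0,0,-0.01,0,0,0,0,0,-0.01,0,0,0,0,0,-0.01,0,0,0],
)

```text
time_s: 8.93
eef_pos: [0.5341, 0.0394, 0.1202]
eef_rot: [0.0, 0.989, -0.147, 0.0]
wrist_force: [-2.1, -0.1, 6.1]
opening: 0.159
grasp_force: 13.0
```

Emit:
move_arm(
  plan=[0,0,0.006,0,0,-0.06,-0.001,-0.002,0.006,0,0,-0.12,-0.002,-0.004,0.006,0,0,-0.18,-0.003,-0.005,0.006,0,0,-0.24,-0.004,-0.006,0.006,0,0,-0.3,-0.004,-0.006,0.006,0,0,-0.3],
)

```text
time_s: 9.68
eef_pos: [0.5341, 0.0388, 0.1202]
eef_rot: [0.0, 0.956, -0.293, 0.0]
wrist_force: [-1.5, -1.6, 3.7]
opening: 0.163
grasp_force: 12.7
```

Emit:
move_arm(
  plan=[-0.001,-0.002,0,0,0,-0.06,-0.002,-0.003,0,0,0,-0.12,-0.003,-0.004,0,0,0,-0.18,-0.004,-0.006,0,0,0,-0.24,-0.005,-0.007,0,0,0,-0.3,-0.005,-0.007,0,0,0,-0.3],
)

```text
time_s: 10.42
eef_pos: [0.5337, 0.0383, 0.1203]
eef_rot: [0.0, 0.902, -0.432, 0.0]
wrist_force: [-2.4, -3.5, 4.5]
opening: 0.163
grasp_force: 12.8
```

Run:
```python
from h import *
c=snap('wrist');p=c['pixels'];o=ctrl.get_obs();print(o['time_s'],o['eef_pos'],o['grasp_force'],o['wrist_force'],o['torque'],o['q'],R.from_matrix(rot(o['eef_rot'])).as_euler('zyx',degrees=True))
t=snap('top')['pixels'][175:225,225:280]
cv2.imwrite('pics/w4.png',np.hstack([cv2.resize(p[120:320,220:420],(600,600),interpolation=cv2.INTER_CUBIC)[:, :],cv2.resize(np.vstack([t]),(200,600))])[:,:,::-1])
```

```text
10.475 [0.53372489 0.03834588 0.12024347] 12.873250097036362 [-2.41946222 -3.16243356  4.50113455] [-0.45299066  0.38135441  0.05131082] [-1.49819687e-01  2.21837053e-01  1.80116834e+00 -7.67112681e-04
  1.11801053e+00  2.31466688e+00] [5.11854725e+01 2.67809285e-02 1.79955986e+02]
```

View pics/w4.png

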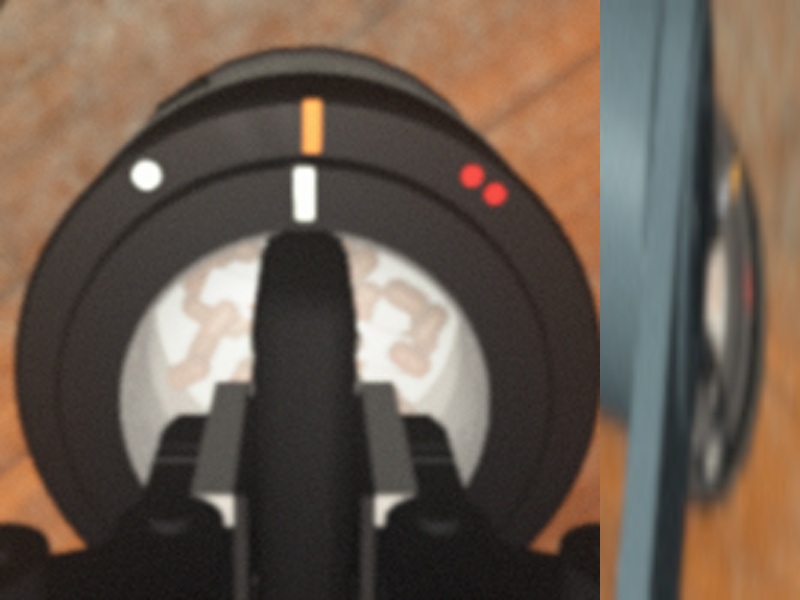

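The lid is seated, with its pointer at crop (304,195) just counter-clockwise of the orange bar at (312,126). I'll measure the remaining angle.

```bash
cat > m.py <<'E'
from h import *
c=snap('wrist');p=c['pixels'].astype(int);o=ctrl.get_obs();r,g,b=p[...,0],p[...,1],p[...,2]
def big(m,u0,u1,v0,v1):
    n,l,s,ce=cv2.connectedComponentsWithStats(np.uint8(m[v0:v1,u0:u1]));k=1+s[1:,4].argmax();return ce[k]+[u0,v0]
W=p.min(2)>150;O=(r>150)&(b<110)&(g>80)&(g<r-50)
Dt=ray(c,*big(W,255,285,165,195),.1);Q=ray(c,*big(W,310,332,172,198),.105);G=ray(c,*big(O,310,338,148,175),.1)
# centre from dot, orange at radius .0475 (35 deg chord) -> intersect circles
rr=.0475;d=(G-Dt)[:2];h=np.sqrt(rr**2-d@d/4);n=np.array([d[1],-d[0]])/np.hypot(*d)
mid=(G+Dt)[:2]/2;C=min((mid+h*n,mid-h*n),key=lambda x:np.hypot(*(x-o['eef_pos'][:2])))
a=lambda P:np.degrees(np.arctan2(*(P[:2]-C)[::-1]))
print('C',C,'dot',a(Dt),'orange',a(G),'lid',a(Q),'turned',a(Dt)-a(Q),'to orange',a(Q)-a(G),'r',np.hypot(*(Q[:2]-C)))
print(o['time_s'],'tool',R.from_matrix(rot(o['eef_rot'])).as_euler('zyx',degrees=True)[0],o['eef_pos'],o['grasp_force'],o['wrist_force'],o['torque'])
E
python3 m.py
```

```text
C [0.53296729 0.03885001] dot -17.662594701217873 orange -52.537263420296796 lid -50.72700118439065 turned 33.064406483172775 to orange 1.8102622359061442 r 0.03759782630223708
10.575 tool 51.18177645193585 [0.53371363 0.03833253 0.1202457 ] 12.880074083805084 [-2.03381726 -3.12837635  5.34099239] [-0.42314125  0.3841296   0.12271711]
```

Emit:
move_arm(
  plan=[0,0,0,0,0,-0.02,0,0,0,0,0,-0.034,0,0,0,0,0,-0.034,0,0,0,0,0,-0.034],
)

```text
time_s: 11.08
eef_pos: [0.5337, 0.0384, 0.1202]
eef_rot: [0.0, 0.894, -0.447, 0.0]
wrist_force: [-2.1, -2.9, 5.0]
opening: 0.163
grasp_force: 12.9
```

```bash
python3 m.py
```

```text
C [0.53303413 0.03903196] dot -17.895336389946888 orange -52.602919150836 lid -52.8074160496462 turned 34.912079659699316 to orange -0.2044968988101985 r 0.03761404984502266
11.125 tool 53.11598269507502 [0.53370575 0.03837527 0.1202434 ] 12.92589247226715 [-2.69012783 -1.8873835   5.6126429 ] [-0.41602613  0.36815795  0.12869575]
```

Emit:
move_arm(
  plan=[0,0,0,0,0,0,0,0,0,0,0,0,0,0,0,0,0,0,0,0,0,0,0,0,0,0,0,0,0,0,0,0,0,0,0,0,0,0,0,0,0,0,0,0,0,0,0,0],
)

```text
time_s: 12.12
eef_pos: [0.5337, 0.0384, 0.1202]
eef_rot: [0.0, 0.894, -0.447, 0.0]
wrist_force: [-2.5, -3.9, 5.5]
opening: 0.164
grasp_force: 12.9
```

```bash
python3 m.py
```

```text
C [0.53299197 0.03889977] dot -17.72800936530275 orange -52.47330235107717 lid -52.626956281081036 turned 34.89894691577828 to orange -0.15365393000386263 r 0.03746651602716312
12.175 tool 53.11548900867919 [0.53370358 0.03839145 0.12026107] 12.927320748567581 [-2.77718735 -3.05421725  5.04489674] [-0.37863499  0.38559462  0.11504501]
```

The lid is steady on the mark, so I'm handing in.

```bash
python3 -c "
from bench import ctrl
print(ctrl.hand_in())"
```

```text
the job is handed in; nothing more can be done
None
```

I fitted the lid, turned it clockwise to the pulse mark (measured 34.9° of 35°) and handed in at about 12 s with the arm still holding it there; the grip was about 13 N, the push on the grinder about 5 N, and it did not go into the lock.

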